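# Set the slide attenuator to its third click

### The job

Set the attenuator with the red lever for the test: starting from its end stop, push the red lever along its slot with a fingertip, counting the clicks, and leave it resting in the third click without ever going over into the fourth. Only push it from one side - do not take it between the fingers - then move the hand clear. Leave the attenuator with the white lever and all the loose things on the bench as they are.

Things in the scene. Friction and masses are not known exactly. Their poses are not given: they have to be found in the camera images.
- red_unit: a slide attenuator, fixed to the bench: a grey box with a blue top plate, 100 mm along its x, 170 mm along its y, flat top 50 mm above the bench (free of other raised parts). Origin: centre of its underside, on the bench; z up. A black slot along its y runs down the middle of the top, and the red-capped lever slides in it
- red_cap (a point): centre of the top face of the red lever cap, 28 mm above the box top (axes as red_unit). The cap is a block 24 mm along x, 12 mm along y, 18 mm tall, on a thin steel stem, its underside 10 mm above the box top. It starts 45 mm to the -y side of the box's centre
- red_lever (a joint): travel of the red lever along its box's +y, m. 0 = end stop (start); clicks every 0.015, the third at 0.045, far end 0.075. From a click the push rises to 3.5 to 6 N some 4 mm on, then falls away; past half-way (7.5 mm) the lever snaps ahead by itself into the next click and stays there within 1 mm. At 0.0525 it would go over to the fourth
- white_unit: a slide attenuator, fixed to the bench: a grey box with a blue top plate, 100 mm along its x, 170 mm along its y, flat top 50 mm above the bench (free of other raised parts). Origin: centre of its underside, on the bench; z up. A black slot along its y runs down the middle of the top, and the white-capped lever slides in it. Same make as the red one; not to be touched
- white_lever (a joint): travel of the white lever, m; 0 = at its end stop, where it starts and must stay
- tape: a black roll of tape lying flat, 60 mm across, 18 mm tall, bystander; origin at the centre of its underside
- flux_jar: a small white jar with a blue label, 40 mm across, 45 mm tall, bystander; origin at the centre of its underside
- screwdriver: a yellow-handled screwdriver lying on the bench, 170 mm long along its x, bystander
- capacitor: a blue can capacitor standing up, 24 mm across, 40 mm tall, bystander; origin at the centre of its underside
- mains_adapter: a black block-shaped mains adapter, 45 x 70 x 30 mm, bystander; origin at the centre of its underside
- dial_knob: a loose grey dial knob, 32 mm across, 18 mm tall, bystander; origin at the centre of its underside
- pot_core: a dark ferrite core, 36 mm across, 20 mm tall, bystander; origin at the centre of its underside

How it is judged:
By the outcome, as a careful person would: the job done as asked, in the order asked, and still so for the second after the job is handed in, with the robot touching nothing.
It also fails if it takes over 51 s, if anything falls off the work surface, if the arm or the gripper's body presses on something with over 40 N, if the wrist force passes 120 N, or if a joint passes its speed limit or range.

### The arm

A 7-joint arm with a two-finger parallel gripper is mounted at the origin on the work surface. World frame = base frame: x ahead of the robot, y to its left, z up, the work surface at z = 0. Lengths are in m, angles in rad, forces in N, time in s.
With the tool pointing down it reaches from about 0.4 to 0.85 m from the base axis. Payload 4.5 kg.
Tool frame: the origin (TCP) lies on the centre line of the jaws, within the pads' length; the fingertips stand 22 mm ahead of it and the grasp point (between the pads) lies 3 mm ahead of it; z points along the fingers, y is the line along which they close (so a half turn about z gives the same grasp; the last joint's range is limited). The gripper opens to 88 mm and grips with 3 to 60 N. Pads are 18 mm wide; open, the fingers measure 123 mm over their backs; the gripper's body (75 mm by 187 mm) begins 45 mm behind the grasp point.
Start: joints at [-1.22, 0.689, -0.195, 1.565, 0.157, 0.902, -0.215], TCP at [0.195, 0.594, 0.261] pointing down, gripper open.
Joint ranges: [-3.01, 3.01], [-0.46, 2.08], [-1.47, 1.51], [0.13, 2.56], [-1, 4.14], [0.04, 2.09], [-2.66, 2.66]. Speed limits (rad/s): [2.57, 2.57, 3.14, 3.14, 3.14, 3.14, 3.14].

### API

Orientations are given as a 3x3 rotation matrix whose columns are the frame's x, y, z axes.
In Python, from cell import robot gives the robot as it stands.
- The arm moves only by the shell command python3 -m jog 'ROWS'. ROWS is JSON, a list of rows, each an object of numbers: "dx", "dy", "dz": the shift along the tool's x, y, z scaled (see below); "wx", "wy", "wz": the turn, a rotation vector about the tool's x, y, z scaled (see below); "grip": the gripper's target within -1 to 1 (fully open at 1, half-way at 0, shut at -1). A call has 1 to 5 rows; each row shifts and turns the commanded pose from where the row before left it, along the tool's axes as they then stand; what a row does not reach is not made up. The controller multiplies each number of a shift by 25 mm and each number of a turn by 2 rad. A row lasts 1/8 s, in which the tool goes at most 62.5 mm and 10.7 degrees, less where a joint would pass 70% of its speed; a pose out of reach is approached as far as the arm can. A call with a number of a shift or a turn outside -1 to 1 is refused whole. A call with a gripper value outside its range is refused whole. The fingers move at their own pace and stop on an object; the grip force is fixed at half the most. Time passes only in rows, so rows that do not move let the fingers close. It gives the time, the measured TCP pose, the force, the opening and the grip force at its end, in the units of the state.
- robot.read_state(): the state, without advancing time (a new reading comes with each control period).
- robot.snapshot(name): name is "scene" or "top"; returns (picture, depth): 480x640x3 uint8, red, green, blue; 480x640 float32, m along the optical axis (not along the pixel's ray), 0 where there is no reading.
- robot.camera_model(name): a dict with "intrinsics" (3x3 intrinsics, pixels), "k1" (the pictures are not rectified: a ray, as slopes to the right and down, at radius r is drawn at 1 + k1 r^2 times it, then the intrinsics apply), "origin" and "rotation" of the camera in the world. Camera axes: x right, y down, z forward; pixel columns grow to the right and rows downward; lengths in m; the calibration is good to about 2 mm. A picture is of the moment at which its call begins. camera_model takes no time and is no camera call.
- robot.finish_job(): hands the job in; it is judged then, once.
The state is a dict: "time_s": time; "joint_positions": joint angles; "joint_velocities": joint speeds; "joint_torque": joint torques, N m; "ee_pos": TCP position; "ee_rot": TCP orientation; "wrist_force": force on the tool from outside, world axes, zero at the start; "wrist_torque": the same for the moment, N m; "gripper_width": opening from 0.0 (shut) to 1.0 (fully open); "grasp_force": force on a finger pad.
Only numpy, scipy, OpenCV 4.12 (cv2) and the standard library are available. Lean on these libraries where they do the work, as an engineer would, in place of code of your own. Each camera call takes 0.05 s, during which the arm holds its last target. There are 200 camera calls.

## Working session

There is one attempt and no reset: what is moved stays moved. The work goes in short steps, Python scripts to look and compute and a shell command to move; the robot and the scene stay as the last step left them, time stands still between calls to the robot, and variables do not carry over. Pictures are saved under pics/ and viewed, at most 10 in all, crops included, and the job is handed in when it is done.

```bash
mkdir -p pics; ls; python3 - <<'E'
from cell import robot
import cv2,numpy as np
for n in("scene","top"):
    p,d=robot.snapshot(n); cv2.imwrite(f"pics/{n}0.png",p[:,:,::-1]); np.save(f"pics/{n}0.npy",d)
    m=robot.camera_model(n); print(n,m)
s=robot.read_state(); print(s["time_s"],s["ee_pos"],s["ee_rot"],s["gripper_width"])
E
```

```text
pics
scene {'intrinsics': array([[607.40304005,   0.        , 314.44067747],
       [  0.        , 607.40304005, 241.99211069],
       [  0.        ,   0.        ,   1.        ]]), 'k1': -0.17247503283370547, 'origin': array([ 1.48646589, -0.47939791,  0.93555434]), 'rotation': array([[ 0.39359145,  0.57017755, -0.7210987 ],
       [ 0.91897528, -0.22366318,  0.32474485],
       [ 0.02387899, -0.79048867, -0.61201099]])}
top {'intrinsics': array([[502.88299327,   0.        , 315.45740209],
       [  0.        , 502.88299327, 242.52242596],
       [  0.        ,   0.        ,   1.        ]]), 'k1': -0.04250854129072892, 'origin': array([ 0.29385101, -0.0316819 ,  1.07666831]), 'rotation': array([[-0.0056791 , -0.97761857,  0.21030853],
       [-0.99997613,  0.00637954,  0.00265225],
       [-0.00393456, -0.21028845, -0.97763147]])}
0.1 [0.19455374 0.59339164 0.25997491] [[-9.50272473e-01  3.11419395e-01 -4.32198650e-04]
 [ 3.11419680e-01  9.50271084e-01 -1.62777163e-03]
 [-9.62137757e-05 -1.68142174e-03 -9.99998582e-01]] 1.0002146585946092
```

View pics/top0.png

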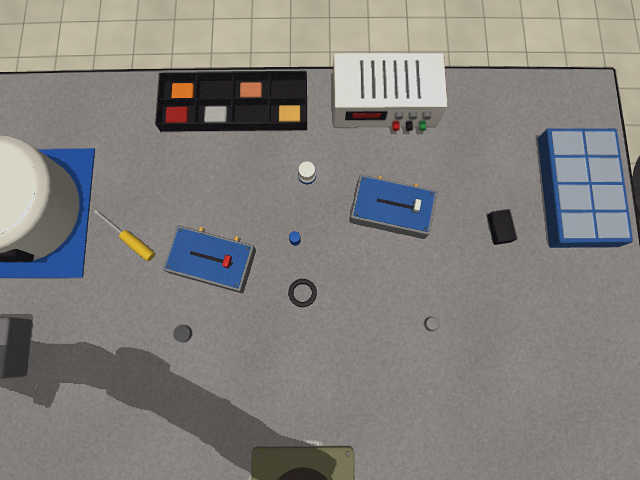

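View pics/scene0.png

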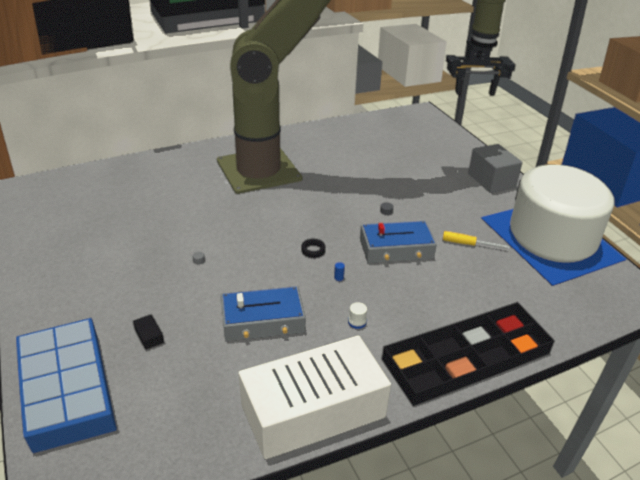

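The top view shows the red unit at about (210,258), with its red cap at (227,261) and its slot running left (world +y). The scene view agrees. The white unit is at (393,205), and the capacitor (295,238) and tape (302,292) are off the -y end of the red unit. Next I measure the red unit.

```bash
cat > h.py <<'E'
import cv2,numpy as np
from cell import robot
def cast(n,px,z):
    m=robot.camera_model(n);K=m["intrinsics"]
    u=cv2.undistortPoints(np.array(px,float).reshape(-1,1,2),K,np.array([m["k1"],0,0,0,0]))[:,0]
    r=np.c_[u,np.ones(len(u))]@m["rotation"].T
    return m["origin"]+r*((z-m["origin"][2])/r[:,2])[:,None]
def blobs(img,lo,hi,roi,wrap=False):
    hsv=cv2.cvtColor(img,cv2.COLOR_RGB2HSV)
    m=cv2.inRange(hsv,lo,hi)
    if wrap:m|=cv2.inRange(hsv,(172,lo[1],lo[2]),(180,255,255))
    k=np.zeros_like(m);x0,y0,x1,y1=roi;k[y0:y1,x0:x1]=255
    c,_=cv2.findContours(m&k,cv2.RETR_EXTERNAL,cv2.CHAIN_APPROX_NONE)
    return sorted(c,key=cv2.contourArea)[::-1]
E
python3 - <<'E'
from h import *
for n,rb,rr in(("top",(155,215,265,300),(215,248,240,275)),("scene",(355,212,445,260),(370,215,392,242))):
    p=cv2.imread(f"pics/{n}0.png")[:,:,::-1].copy();d=np.load(f"pics/{n}0.npy")
    c=blobs(p,(100,120,60),(125,255,255),rb)[0]
    w=cast(n,cv2.convexHull(c).reshape(-1,2),.05)[:,:2]
    r=cv2.minAreaRect(w.astype(np.float32)*1000); print(n,"plate",r,cv2.boxPoints(r).round(0).tolist())
    c=blobs(p,(0,130,60),(8,255,255),rr,True)[0]; x=c.reshape(-1,2)
    print("cap px",cv2.boundingRect(c),cv2.contourArea(c))
    print(" rect z.078",cv2.minAreaRect((cast(n,x,.078)[:,:2]*1000).astype(np.float32)))
    cc=x.mean(0).astype(int);print(" depth",d[cc[1],cc[0]])
    q=p[rr[1]-25:rr[3]+25,rr[0]-50:rr[2]+40,::-1];cv2.imwrite(f"pics/{n}c.png",cv2.resize(q,None,fx=4,fy=4,interpolation=cv2.INTER_NEAREST))
# horizontal neighbours
p=cv2.imread("pics/top0.png")
print("core,tape,cap,driver",cast("top",[(182,333),(302,292),(295,238),(135,245)],.02)[:,:2].round(3).tolist())
E
cd pics; python3 -c "
import cv2,numpy as np
a=cv2.imread('topc.png');b=cv2.imread('scenec.png');h=max(a.shape[0],b.shape[0]);f=lambda i:cv2.copyMakeBorder(i,0,h-i.shape[0],0,0,0)
o=np.hstack([f(a),f(b)]);o=cv2.resize(o,None,fx=min(1,800/o.shape[1]),fy=min(1,800/o.shape[1]));cv2.imwrite('crop.png',o);print(o.shape)"
```

```text
top plate ((485.2900390625, 195.3819580078125), (159.32606506347656, 90.10836791992188), 74.27803802490234) [[420.0, 131.0], [507.0, 106.0], [550.0, 260.0], [464.0, 284.0]]
cap px (222, 255, 10, 13) 66.5
 rect z.078 ((472.083740234375, 151.12469482421875), (14.262821197509766, 24.48788833618164), 73.27946472167969)
 depth 1.0129569
scene plate ((486.19915771484375, 194.48403930664062), (157.82421875, 87.76905822753906), 74.54437255859375) [[423.0, 130.0], [507.0, 107.0], [550.0, 259.0], [465.0, 282.0]]
cap px (379, 223, 5, 11) 33.0
 rect z.078 ((483.8012390136719, 145.72354125976562), (9.641379356384277, 40.58167266845703), 61.957950592041016)
 depth 1.4543256
core,tape,cap,driver [[0.33, 0.25], [0.415, 0.0], [0.531, 0.015], [0.518, 0.361]]
(271, 800, 3)
```

View pics/crop.png

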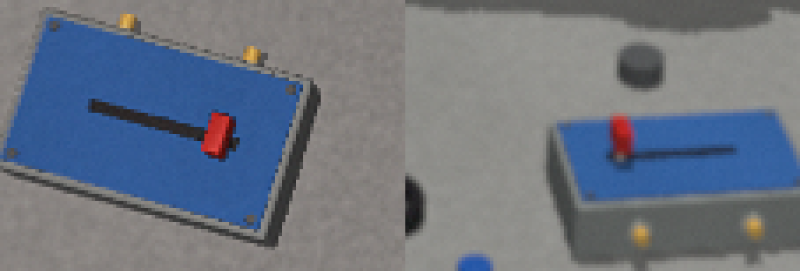

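The plate's rectangle and the cap agree: the unit centre is (485.7,194.9) mm and +y is at 74.4°. That puts the cap at (473.5,151.6), against (472,151) measured. The tool's y is already within 2.5° of that direction, so I'll push with the back of the closed fingers along tool +y.

```bash
python3 -m jog '[{"wz":-0.022,"grip":-1},{"dx":-1,"dy":-0.9,"grip":-1},{"dx":-1,"dy":-0.9,"grip":-1},{"dx":-1,"dy":-0.9,"grip":-1},{"dx":-1,"dy":-0.9,"grip":-1}]'
python3 -m jog '[{"dx":-1,"dy":-0.9,"grip":-1},{"dx":-1,"dy":-0.9,"grip":-1},{"dx":-1,"dy":-0.9,"grip":-1},{"dx":-1,"dy":-0.9,"grip":-1},{"dx":-1,"dy":-0.9,"grip":-1}]'
python3 -m jog '[{"dx":-1,"dy":-0.9,"grip":-1},{"dx":-1,"dy":-0.9,"grip":-1},{"dx":-1,"dy":-0.9,"grip":-1},{"dx":-1,"dy":-0.9,"grip":-1},{"dx":-0.5,"dy":-0.9,"grip":-1}]'
cat > go.py <<'E'
from h import *
import sys
s=robot.read_state();R=s["ee_rot"];u=np.array([np.cos(np.radians(74.4)),np.sin(np.radians(74.4))])
rel=s["ee_pos"][:2]*1000-[485.7,194.9]
print("t",round(s["time_s"],2),"unit x,y mm",(rel@[u[1],-u[0]]).round(1),(rel@u).round(1),"z",s["ee_pos"][2].round(4),"F along u",(s["wrist_force"][:2]@u).round(2),s["wrist_force"].round(2),"w",round(s["gripper_width"],3))
print("tool y deg",np.degrees(np.arctan2(R[1,1],R[0,1])).round(2))
E
python3 go.py
```

```text
t 0.1 unit x,y mm -387.6 305.5 z 0.26 F along u -0.93 [ 0.26 -1.03  0.79] w 1.0
tool y deg 71.86invalid input
invalid input
invalid input
```

```bash
python3 -m jog '[{"dx":0,"dy":0,"dz":0,"wx":0,"wy":0,"wz":-0.022,"grip":-1}]'; python3 go.py
```

```text
time_s: 0.22
ee_pos: [0.1946, 0.5937, 0.2603]
ee_rot: [[-0.964, 0.267, -0.0], [0.267, 0.964, -0.001], [-0.0, -0.001, -1.0]]
wrist_force: [0.5, -0.4, -1.0]
gripper_width: 0.911
grasp_force: 0.0
t 0.23 unit x,y mm -387.6 305.8 z 0.2603 F along u -0.29 [ 0.46 -0.43 -0.98] w 0.911
tool y deg 74.51
```

```bash
python3 -m jog '[{"dx":-1,"dy":-1,"dz":0,"wx":0,"wy":0,"wz":0,"grip":-1},{"dx":-1,"dy":-1,"dz":0,"wx":0,"wy":0,"wz":0,"grip":-1},{"dx":-1,"dy":-1,"dz":0,"wx":0,"wy":0,"wz":0,"grip":-1},{"dx":-1,"dy":-1,"dz":0,"wx":0,"wy":0,"wz":0,"grip":-1},{"dx":-1,"dy":-1,"dz":0,"wx":0,"wy":0,"wz":0,"grip":-1}]'
python3 -m jog '[{"dx":-1,"dy":-1,"dz":0,"wx":0,"wy":0,"wz":0,"grip":-1},{"dx":-1,"dy":-1,"dz":0,"wx":0,"wy":0,"wz":0,"grip":-1},{"dx":-1,"dy":-1,"dz":0,"wx":0,"wy":0,"wz":0,"grip":-1},{"dx":-1,"dy":-1,"dz":0,"wx":0,"wy":0,"wz":0,"grip":-1},{"dx":-1,"dy":-1,"dz":0,"wx":0,"wy":0,"wz":0,"grip":-1}]'
python3 -m jog '[{"dx":-1,"dy":-1,"dz":0,"wx":0,"wy":0,"wz":0,"grip":-1},{"dx":-1,"dy":-1,"dz":0,"wx":0,"wy":0,"wz":0,"grip":-1},{"dx":-1,"dy":-1,"dz":0,"wx":0,"wy":0,"wz":0,"grip":-1},{"dx":-1,"dy":-1,"dz":0,"wx":0,"wy":0,"wz":0,"grip":-1},{"dx":-0.5,"dy":-1,"dz":0,"wx":0,"wy":0,"wz":0,"grip":-1}]'
python3 go.py
```

```text
time_s: 0.85
ee_pos: [0.2819, 0.4388, 0.2607]
ee_rot: [[-0.963, 0.268, 0.0], [0.268, 0.963, -0.0], [-0.0, 0.0, -1.0]]
wrist_force: [0.8, 0.7, 0.5]
gripper_width: 0.342
grasp_force: 0.0
time_s: 1.48
ee_pos: [0.3686, 0.2848, 0.2608]
ee_rot: [[-0.964, 0.268, 0.0], [0.268, 0.964, 0.0], [-0.0, 0.0, -1.0]]
wrist_force: [0.1, -0.7, -0.1]
gripper_width: 0.007
grasp_force: 0.0
time_s: 2.1
ee_pos: [0.4439, 0.1338, 0.2607]
ee_rot: [[-0.963, 0.269, 0.001], [0.269, 0.963, 0.0], [-0.001, 0.0, -1.0]]
wrist_force: [-0.3, 0.3, 0.2]
gripper_width: 0.006
grasp_force: 0.0
t 2.1 unit x,y mm -23.9 -70.1 z 0.2607 F along u 0.18 [-0.28  0.27  0.22] w 0.006
tool y deg 74.39
```

```bash
python3 -m jog '[{"dx":-0.95,"dy":-0.7,"dz":0,"wx":0,"wy":0,"wz":0,"grip":-1},{"dx":0,"dy":0,"dz":1,"wx":0,"wy":0,"wz":0,"grip":-1},{"dx":0,"dy":0,"dz":1,"wx":0,"wy":0,"wz":0,"grip":-1},{"dx":0,"dy":0,"dz":1,"wx":0,"wy":0,"wz":0,"grip":-1},{"dx":0,"dy":0,"dz":1,"wx":0,"wy":0,"wz":0,"grip":-1}]'
python3 -m jog '[{"dx":0,"dy":0,"dz":1,"wx":0,"wy":0,"wz":0,"grip":-1},{"dx":0,"dy":0,"dz":0.8,"wx":0,"wy":0,"wz":0,"grip":-1},{"dx":0,"dy":0,"dz":0,"wx":0,"wy":0,"wz":0,"grip":-1}]'
python3 go.py; cat > look.py <<'E'
from h import *
import sys
p,_=robot.snapshot("scene");q=p[140:270,330:480,::-1];cv2.imwrite(f"pics/{sys.argv[1]}.png",cv2.resize(q,None,fx=4,fy=4,interpolation=cv2.INTER_CUBIC))
E
python3 look.py a1
```

```text
time_s: 2.72
ee_pos: [0.4611, 0.112, 0.16]
ee_rot: [[-0.963, 0.268, 0.0], [0.268, 0.963, 0.001], [-0.0, 0.001, -1.0]]
wrist_force: [0.2, -0.4, 0.4]
gripper_width: 0.007
grasp_force: 0.0
time_s: 3.1
ee_pos: [0.4602, 0.1118, 0.1147]
ee_rot: [[-0.963, 0.268, -0.002], [0.268, 0.963, -0.001], [0.002, -0.001, -1.0]]
wrist_force: [0.1, -0.2, -0.2]
gripper_width: 0.005
grasp_force: 0.0
t 3.1 unit x,y mm -2.2 -86.9 z 0.1147 F along u -0.11 [ 0.13 -0.15 -0.19] w 0.005
tool y deg 74.46
```

View pics/a1.png

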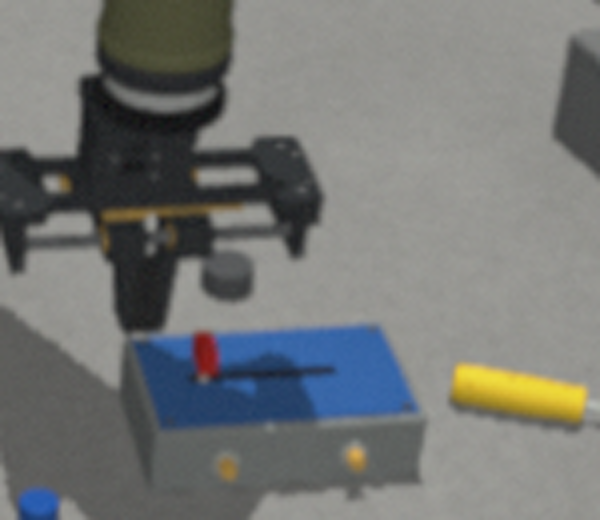

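The closed fingers, about (145,300) in the crop, stand on the -y side of the red cap (205,355). Nothing else is near them. I'll lower and creep in.

```bash
python3 -m jog '[{"dx":-0.1,"dy":0,"dz":0.62,"wx":0,"wy":0,"wz":0,"grip":-1},{"dx":0,"dy":0,"dz":0.6,"wx":0,"wy":0,"wz":0,"grip":-1},{"dx":0,"dy":0.3,"dz":0,"wx":0,"wy":0,"wz":0,"grip":-1},{"dx":0,"dy":0,"dz":0,"wx":0,"wy":0,"wz":0,"grip":-1}]'; python3 go.py
python3 -m jog '[{"dx":0,"dy":0.16,"dz":0,"wx":0,"wy":0,"wz":0,"grip":-1},{"dx":0,"dy":0,"dz":0,"wx":0,"wy":0,"wz":0,"grip":-1}]'; python3 go.py
python3 -m jog '[{"dx":0,"dy":0.12,"dz":0,"wx":0,"wy":0,"wz":0,"grip":-1},{"dx":0,"dy":0,"dz":0,"wx":0,"wy":0,"wz":0,"grip":-1}]'; python3 go.py
```

```text
time_s: 3.65
ee_pos: [0.466, 0.1196, 0.0855]
ee_rot: [[-0.963, 0.268, 0.001], [0.268, 0.963, 0.001], [-0.001, 0.002, -1.0]]
wrist_force: [-0.3, 0.6, 0.3]
gripper_width: 0.008
grasp_force: 0.0
t 3.65 unit x,y mm 1.3 -77.8 z 0.0855 F along u 0.53 [-0.27  0.63  0.27] w 0.008
tool y deg 74.45
time_s: 3.9
ee_pos: [0.4668, 0.1228, 0.0856]
ee_rot: [[-0.963, 0.269, 0.001], [0.269, 0.963, 0.001], [-0.001, 0.001, -1.0]]
wrist_force: [0.1, -0.4, 0.2]
gripper_width: 0.002
grasp_force: 0.0
t 3.9 unit x,y mm 1.2 -74.5 z 0.0856 F along u -0.37 [ 0.12 -0.41  0.21] w 0.002
tool y deg 74.4
time_s: 4.15
ee_pos: [0.4674, 0.1255, 0.0853]
ee_rot: [[-0.963, 0.269, 0.0], [0.269, 0.963, 0.0], [-0.0, 0.0, -1.0]]
wrist_force: [0.3, 0.4, 0.3]
gripper_width: 0.009
grasp_force: 0.0
t 4.15 unit x,y mm 1.0 -71.8 z 0.0853 F along u 0.48 [0.29 0.41 0.28] w 0.009
tool y deg 74.39
```

```bash
python3 -m jog '[{"dx":0,"dy":0.08,"dz":0,"wx":0,"wy":0,"wz":0,"grip":-1},{"dx":0,"dy":0,"dz":0,"wx":0,"wy":0,"wz":0,"grip":-1}]' >/dev/null; python3 go.py
python3 -m jog '[{"dx":0,"dy":0.08,"dz":0,"wx":0,"wy":0,"wz":0,"grip":-1},{"dx":0,"dy":0,"dz":0,"wx":0,"wy":0,"wz":0,"grip":-1}]' >/dev/null; python3 go.py
python3 -m jog '[{"dx":0,"dy":0.08,"dz":0,"wx":0,"wy":0,"wz":0,"grip":-1},{"dx":0,"dy":0,"dz":0,"wx":0,"wy":0,"wz":0,"grip":-1}]' >/dev/null; python3 go.py
python3 -m jog '[{"dx":0,"dy":0.08,"dz":0,"wx":0,"wy":0,"wz":0,"grip":-1},{"dx":0,"dy":0,"dz":0,"wx":0,"wy":0,"wz":0,"grip":-1}]' >/dev/null; python3 go.py
python3 -m jog '[{"dx":0,"dy":0.08,"dz":0,"wx":0,"wy":0,"wz":0,"grip":-1},{"dx":0,"dy":0,"dz":0,"wx":0,"wy":0,"wz":0,"grip":-1}]' >/dev/null; python3 go.py
```

```text
t 4.4 unit x,y mm 1.0 -69.9 z 0.0852 F along u 0.27 [0.84 0.05 0.4 ] w 0.006
tool y deg 74.38
t 4.65 unit x,y mm 1.0 -67.9 z 0.0852 F along u -0.02 [-0.43  0.1   0.1 ] w 0.012
tool y deg 74.38
t 4.9 unit x,y mm 1.0 -65.9 z 0.0852 F along u 0.6 [ 0.15  0.58 -0.45] w 0.005
tool y deg 74.39
t 5.15 unit x,y mm 1.0 -64.3 z 0.0852 F along u -0.71 [ 0.21 -0.8   0.27] w 0.008
tool y deg 74.36
t 5.4 unit x,y mm 0.9 -63.0 z 0.0852 F along u -3.09 [-0.76 -3.    0.64] w 0.007
tool y deg 74.33
```

Contact is near y = -65 mm, so the first snap should come near -57.5. I'll go on in 2 mm steps.

```bash
python3 -m jog '[{"dx":0,"dy":0.08,"dz":0,"wx":0,"wy":0,"wz":0,"grip":-1},{"dx":0,"dy":0,"dz":0,"wx":0,"wy":0,"wz":0,"grip":-1}]' >/dev/null; python3 go.py
python3 -m jog '[{"dx":0,"dy":0.08,"dz":0,"wx":0,"wy":0,"wz":0,"grip":-1},{"dx":0,"dy":0,"dz":0,"wx":0,"wy":0,"wz":0,"grip":-1}]' >/dev/null; python3 go.py
python3 -m jog '[{"dx":0,"dy":0.08,"dz":0,"wx":0,"wy":0,"wz":0,"grip":-1},{"dx":0,"dy":0,"dz":0,"wx":0,"wy":0,"wz":0,"grip":-1}]' >/dev/null; python3 go.py
python3 -m jog '[{"dx":0,"dy":0.08,"dz":0,"wx":0,"wy":0,"wz":0,"grip":-1},{"dx":0,"dy":0,"dz":0,"wx":0,"wy":0,"wz":0,"grip":-1}]' >/dev/null; python3 go.py
```

```text
t 5.65 unit x,y mm 0.9 -60.9 z 0.0852 F along u -4.7 [-0.94 -4.61  1.39] w 0.004
tool y deg 74.34
t 5.9 unit x,y mm 1.0 -56.7 z 0.0852 F along u -0.2 [-0.02 -0.2  -0.54] w 0.006
tool y deg 74.43
t 6.15 unit x,y mm 1.0 -54.7 z 0.0853 F along u -0.85 [-0.93 -0.63  0.05] w 0.004
tool y deg 74.45
t 6.4 unit x,y mm 1.0 -53.7 z 0.0852 F along u 0.11 [0.02 0.11 0.34] w 0.004
tool y deg 74.39
```

That's click 1: the force fell at about -57. Click 2 contact should be near -50, with the snap near -42.5.

```bash
python3 -m jog '[{"dx":0,"dy":0.08,"dz":0,"wx":0,"wy":0,"wz":0,"grip":-1},{"dx":0,"dy":0.08,"dz":0,"wx":0,"wy":0,"wz":0,"grip":-1},{"dx":0,"dy":0,"dz":0,"wx":0,"wy":0,"wz":0,"grip":-1}]' >/dev/null; python3 go.py
python3 -m jog '[{"dx":0,"dy":0.08,"dz":0,"wx":0,"wy":0,"wz":0,"grip":-1},{"dx":0,"dy":0,"dz":0,"wx":0,"wy":0,"wz":0,"grip":-1}]' >/dev/null; python3 go.py
python3 -m jog '[{"dx":0,"dy":0.08,"dz":0,"wx":0,"wy":0,"wz":0,"grip":-1},{"dx":0,"dy":0,"dz":0,"wx":0,"wy":0,"wz":0,"grip":-1}]' >/dev/null; python3 go.py
python3 -m jog '[{"dx":0,"dy":0.08,"dz":0,"wx":0,"wy":0,"wz":0,"grip":-1},{"dx":0,"dy":0,"dz":0,"wx":0,"wy":0,"wz":0,"grip":-1}]' >/dev/null; python3 go.py
python3 -m jog '[{"dx":0,"dy":0.08,"dz":0,"wx":0,"wy":0,"wz":0,"grip":-1},{"dx":0,"dy":0,"dz":0,"wx":0,"wy":0,"wz":0,"grip":-1}]' >/dev/null; python3 go.py
```

```text
t 6.78 unit x,y mm 1.0 -49.9 z 0.0852 F along u -0.07 [ 0.35 -0.17  0.24] w 0.006
tool y deg 74.38
t 7.03 unit x,y mm 0.9 -48.7 z 0.0852 F along u -1.34 [ 0.04 -1.4   0.38] w 0.004
tool y deg 74.35
t 7.28 unit x,y mm 0.9 -47.1 z 0.0852 F along u -4.32 [-1.53 -4.05  1.79] w 0.007
tool y deg 74.33
t 7.53 unit x,y mm 0.9 -44.5 z 0.0852 F along u -4.15 [-1.24 -3.96  0.93] w 0.003
tool y deg 74.35
t 7.78 unit x,y mm 1.1 -39.9 z 0.0853 F along u 0.5 [-0.11  0.55  0.51] w 0.002
tool y deg 74.47
```

That's click 2. I'll check the count in the pictures before the last one.

```bash
cat > cap.py <<'E'
from h import *
p,_=robot.snapshot("top");cv2.imwrite("pics/top_last.png",p[:,:,::-1])
u=np.array([np.cos(np.radians(74.4)),np.sin(np.radians(74.4))])
for c in blobs(p,(0,130,40),(8,255,255),(185,230,245,285),True)[:2]:
    x=c.reshape(-1,2);y=(cast("top",x,.078)[:,:2]*1000-[485.7,194.9])@u
    print("cap y range",y.min().round(1),y.max().round(1),"mid",((y.min()+y.max())/2).round(1),"area",cv2.contourArea(c))
p=cv2.imread("pics/top0.png")[:,:,::-1].copy();c=blobs(p,(0,130,40),(8,255,255),(185,230,245,285),True)[0]
y=(cast("top",c.reshape(-1,2),.078)[:,:2]*1000-[485.7,194.9])@u;print("start",y.min(),y.max())
E
python3 cap.py; python3 look.py a2
```

```text
start -53.11243446065758 -38.68715401669689
```

View pics/a2.png

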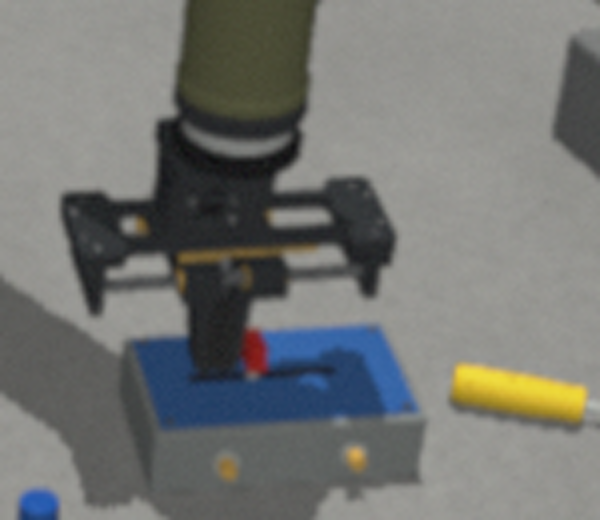

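The stem has moved from column 204 to 252 in the crop. The 75 mm of travel spans about 116 px, so that is about 31 mm, which is click 2. One more: contact at -35, snap near -27.5.

```bash
python3 -m jog '[{"dx":0,"dy":0.08,"dz":0,"wx":0,"wy":0,"wz":0,"grip":-1},{"dx":0,"dy":0.08,"dz":0,"wx":0,"wy":0,"wz":0,"grip":-1},{"dx":0,"dy":0,"dz":0,"wx":0,"wy":0,"wz":0,"grip":-1}]' >/dev/null; python3 go.py
python3 -m jog '[{"dx":0,"dy":0.08,"dz":0,"wx":0,"wy":0,"wz":0,"grip":-1},{"dx":0,"dy":0,"dz":0,"wx":0,"wy":0,"wz":0,"grip":-1}]' >/dev/null; python3 go.py
python3 -m jog '[{"dx":0,"dy":0.08,"dz":0,"wx":0,"wy":0,"wz":0,"grip":-1},{"dx":0,"dy":0,"dz":0,"wx":0,"wy":0,"wz":0,"grip":-1}]' >/dev/null; python3 go.py
python3 -m jog '[{"dx":0,"dy":0.06,"dz":0,"wx":0,"wy":0,"wz":0,"grip":-1},{"dx":0,"dy":0,"dz":0,"wx":0,"wy":0,"wz":0,"grip":-1}]' >/dev/null; python3 go.py
```

```text
t 8.25 unit x,y mm 1.0 -37.7 z 0.0852 F along u -0.84 [-0.07 -0.86 -0.51] w 0.006
tool y deg 74.39
t 8.5 unit x,y mm 1.0 -35.9 z 0.0852 F along u -0.29 [-0.06 -0.28  0.37] w 0.003
tool y deg 74.38
t 8.75 unit x,y mm 1.0 -34.3 z 0.0852 F along u 0.12 [-0.35  0.23  0.65] w 0.006
tool y deg 74.36
t 9.0 unit x,y mm 1.0 -33.4 z 0.0852 F along u -2.95 [-0.59 -2.9   0.86] w 0.005
tool y deg 74.34
```

```bash
python3 -m jog '[{"dx":0,"dy":0.08,"dz":0,"wx":0,"wy":0,"wz":0,"grip":-1},{"dx":0,"dy":0,"dz":0,"wx":0,"wy":0,"wz":0,"grip":-1}]' >/dev/null; python3 go.py
python3 -m jog '[{"dx":0,"dy":0.06,"dz":0,"wx":0,"wy":0,"wz":0,"grip":-1},{"dx":0,"dy":0,"dz":0,"wx":0,"wy":0,"wz":0,"grip":-1}]' >/dev/null; python3 go.py
```

```text
t 9.25 unit x,y mm 0.9 -31.4 z 0.0852 F along u -5.58 [-0.8  -5.57  2.21] w 0.006
tool y deg 74.34
t 9.5 unit x,y mm 0.9 -29.2 z 0.0852 F along u -3.28 [-0.18 -3.35  0.43] w 0.004
tool y deg 74.37
```

```bash
python3 -m jog '[{"dx":0,"dy":0.06,"dz":0,"wx":0,"wy":0,"wz":0,"grip":-1},{"dx":0,"dy":0,"dz":0,"wx":0,"wy":0,"wz":0,"grip":-1}]' >/dev/null; python3 go.py
```

```text
t 9.75 unit x,y mm 1.0 -25.5 z 0.0853 F along u 1.15 [ 1.03  0.9  -0.02] w 0.008
tool y deg 74.46
```

It snapped into click 3. Now I back off, rise and move aside.

```bash
python3 -m jog '[{"dx":0,"dy":-0.6,"dz":0,"wx":0,"wy":0,"wz":0,"grip":-1},{"dx":0,"dy":0,"dz":-1,"wx":0,"wy":0,"wz":0,"grip":-1},{"dx":0,"dy":0,"dz":-1,"wx":0,"wy":0,"wz":0,"grip":-1},{"dx":0,"dy":0,"dz":-1,"wx":0,"wy":0,"wz":0,"grip":-1},{"dx":0,"dy":0,"dz":-1,"wx":0,"wy":0,"wz":0,"grip":-1}]' >/dev/null
python3 -m jog '[{"dx":0,"dy":-1,"dz":-1,"wx":0,"wy":0,"wz":0,"grip":-1},{"dx":0,"dy":-1,"dz":-1,"wx":0,"wy":0,"wz":0,"grip":-1},{"dx":0,"dy":-1,"dz":0,"wx":0,"wy":0,"wz":0,"grip":-1},{"dx":0,"dy":-1,"dz":0,"wx":0,"wy":0,"wz":0,"grip":-1},{"dx":0,"dy":-1,"dz":0,"wx":0,"wy":0,"wz":0,"grip":-1}]' >/dev/null
python3 -m jog '[{"dx":0,"dy":-1,"dz":0,"wx":0,"wy":0,"wz":0,"grip":-1},{"dx":0,"dy":-1,"dz":0,"wx":0,"wy":0,"wz":0,"grip":-1},{"dx":0,"dy":0,"dz":0,"wx":0,"wy":0,"wz":0,"grip":-1},{"dx":0,"dy":0,"dz":0,"wx":0,"wy":0,"wz":0,"grip":-1}]' >/dev/null
python3 go.py; python3 cap.py; python3 look.py a3
```

```text
t 11.5 unit x,y mm 1.0 -216.9 z 0.2353 F along u 0.68 [-0.66  0.89 -0.21] w 0.007
tool y deg 74.4
cap y range -9.4 7.0 mid -1.2 area 71.5
start -53.11243446065758 -38.68715401669689
```

View pics/a3.png

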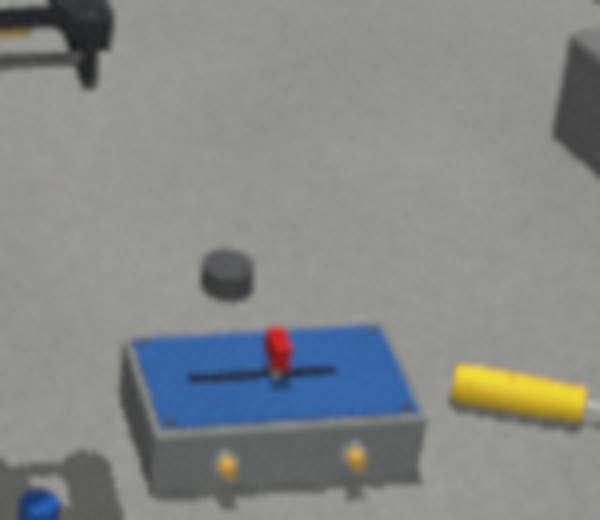

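View pics/top_last.png

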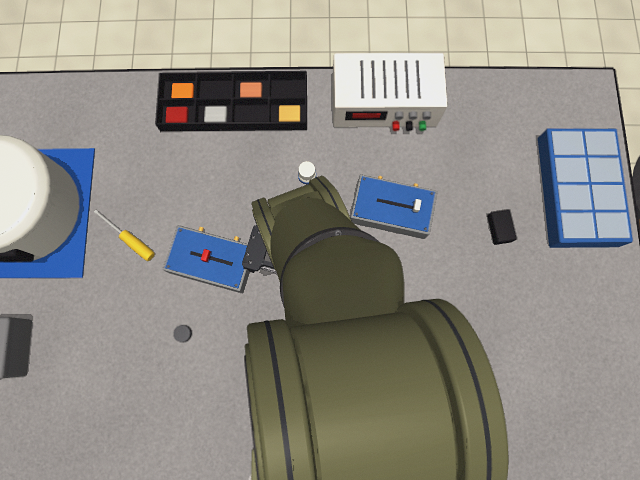

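The red cap now sits at mid-slot: (206,256) in the top view, y ≈ -1 mm against an expected 0. It moved about 45 mm, which is click 3. The white lever (417,205) and every loose thing in view are unmoved, and the hand is clear, so I'm handing in.

```bash
python3 -c "
from cell import robot
print(robot.finish_job())"
```

```text
the job is handed in; nothing more can be done
None
```

The red lever rests in its third click, pushed from one side only and never near the fourth; the hand is clear, the white lever and the loose things in view are where they were (the arm hid the tape, capacitor and dial knob in the last top view), and the job was handed in at about 11.6 s.

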